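# Seat a filter cartridge on the sprung valve of its dock and hold it home

### The arm

A 6-joint arm with a two-finger parallel gripper is mounted at the origin on the work surface. World frame = base frame: x ahead of the robot, y to its left, z up, the work surface at z = 0. Lengths are in mm, angles in rad, forces in N, time in s.
With the tool pointing down it reaches from about 400 to 825 mm from the base axis. Payload 7 kg.
Tool frame: the origin (TCP) lies at the very end of the fingers, on their centre line; the grasp point (between the pads) lies 19 mm behind it (robot.grip_depth is the distance from the TCP to the grasp point, in mm); z points along the fingers, y is the direction in which the jaws open and shut (so a half turn about z gives the same grasp; the last joint's range is limited). The gripper opens to 88 mm and grips with 3 to 60 N. Pads are 19 mm wide; open, the fingers measure 130 mm over their backs; the gripper's body (78 mm by 193 mm) begins 47 mm behind the grasp point.
Start: joints at [0.288, 0.359, 0.012, 0, -1.224, -0.288], TCP at [674.978, -0.019, 197.761] pointing down, gripper open.
Joint ranges: [-3.07, 3.07], [-1.43, 2.12], [-1.02, 1.25], [-3.03, 1.67], [-3.05, -0], [-3.03, 3.03]. Speed limits (rad/s): [2.39, 2.39, 3.01, 3.14, 3.14, 3.14].

### API

Orientations are given as [roll, pitch, yaw] about the fixed x, y, z axes, in that order (R = Rz(yaw) Ry(pitch) Rx(roll)).
In Python, from bench import robot gives the robot as it stands.
- The arm moves only by the tool apply_moves, never from a script. Its arguments are lists of equal length, an entry for each row: "translation": the shift along the tool's x, y, z in m, a list of three; "turn": the turn about the tool's z in degrees; "hand": the finger opening in m, from 0 to 0.0876. A call has 1 to 20 rows; each row is the pose to reach, as a shift and turn from the pose measured when the call began, along the tool's axes at that moment; what a row does not reach only later rows make up. A row lasts 1/10 s, in which the tool goes at most 50 mm and 8.59 degrees, less where a joint would pass 70% of its speed; a pose out of reach is approached as far as the arm can. A call with a gripper value outside its range is refused whole. The fingers move at their own pace and stop on an object; "squeeze" is the grip in N (left out, the last holds). Time passes only in rows, so rows that repeat a pose let the fingers close. It gives the time, the measured TCP pose, the force and the opening at its end, in the units of the state.
- robot.read_state(): the state, without advancing time (a new reading comes with each control period).
- robot.read_camera(name): name is "scene" or "side" or "wrist"; returns a dict with "pixels" (400x640x3 uint8, red, green, blue), "camera_matrix" (3x3 intrinsics, pixels), "cam_to_world" (4x4, takes a point from camera to world coordinates); the wrist camera has in their place "tool_from_camera" (4x4, takes a point from camera to tool coordinates, whose origin is the TCP and whose axes are the flange's). Camera axes: x right, y up, looking along -z (the intrinsics and any distortion apply to the point x, -y, -z); pixel columns grow to the right and rows downward; lengths in mm; the calibration is good to about 2 mm. A picture is of the moment at which its call begins: read the wrist's pose just before it. There is no depth.
- robot.sign_off(): hands the job in, once; it reports no verdict.
Trained networks look in a picture, given as the dict that the camera call returned (one of the last four; its "shot" number tells which), for a name from the list of things; names that differ only in an ending like _2 or _b are one class to them, and where a whole thing is asked for, a point or a joint stands for the part that bears it (a point fixed in the world has none). Each returns a list of dicts, best first, with "confidence" (0 to 1); they miss things now and then, are a little off and sometimes report something else, mostly with a low value. They report only what shows in the picture. A call takes as long as a camera call. They do not tell look-alikes from the thing itself.
- robot.search_frame(picture, query): "centre" ([column, row] in pixels, amid what is visible of it).
- robot.outline_of(picture, query): "pixels" (400x640 bool, what is visible of it) and "centre" ([column, row] in pixels, amid what is visible of it).
- robot.tip_of(picture, query): "centre" ([column, row] in pixels: a listed point, or the origin of a listed thing).
The state is a dict: "time": time; "joint_positions": joint angles; "joint_vel": joint speeds; "effort": joint torques, N m; "tool_pos": TCP position; "tool_rot": TCP orientation; "contact_force": force on the tool from outside, world axes, zero at the start; "ft_torque": the same for the moment, N m; "opening": finger opening in mm.
Only numpy, scipy, OpenCV 4.12 (cv2) and the standard library are available. Lean on these libraries where they do the work, as an engineer would, in place of code of your own. Each camera call takes 0.05 s, during which the arm holds its last target.

### The job

Take the blue-capped filter cartridge out of the rack, slide it foot first into the empty well of the white dock, and press it down against the sprung valve at the bottom until its collar sits flat and firmly on the steel rim of the well. Do not ram it, and leave the other cartridges and everything else on the bench where they are. The spring lifts the cartridge again if you let go, so finish while still gripping its cap and holding it pressed fully home.

Things in the scene. Friction and masses are not known exactly. Their poses are not given: they have to be found in the camera images.
- cart_blue_mid (a point): the cartridge to seat: round, upright, 122 mm tall, 0.15 to 0.3 kg. Point on its axis, 61 mm above its foot; z up to the cap. From the foot up: white tube 40 mm across, 0 to 70 mm (foot tapered to 28 mm over 8 mm); white collar 54 mm across, 70 to 78; plain round blue cap 34 mm across, 78 to 122, the part to grip (its middle 39 mm above this point). Stands in any of the rack's pockets
- cart_blue_collar (a point): same cartridge: point on its axis in the underside of the collar, 70 mm above the foot, 9 mm above point cart_blue_mid; z up along its axis. This face comes down on the rim of the well
- cart_yellow_mid (a point): a spare cartridge, same shape and size as the blue-capped one but with a yellow cap and band; stands in the rack, to be left there. Point on its axis half-way up, 61 mm above its foot
- cart_red_mid (a point): a spare cartridge, same shape and size as the blue-capped one but with a red cap and band; stands in the rack, to be left there. Point on its axis half-way up, 61 mm above its foot
- rack: fixed light-blue block 90 x 250 x 35 mm (x, y, z), left or right of the dock; three pockets in a row along its y, at y = -80, 0, +80 mm, 44 mm across, 30 mm deep (floor 5 mm above the bench), hold the cartridges. Origin: centre of its underside, on the bench. Caps are only 46 mm apart along the row: close the fingers across it (along the rack's x)
- dock: fixed white block 110 x 190 x 95 mm (x, y, z) with two wells in a row along its y, each with a steel rim ring 5 mm high (rim tops 100 mm above the bench). The well at y = +45 mm is empty; that at y = -45 mm holds a built-in green-capped cartridge, cap top 152 mm above the bench, 34 mm across. Origin: centre of its underside, on the bench
- well (a point): centre of the mouth of the empty well, at the top of its rim, 100 mm above the bench; z up, y along the dock's row. The rim's bore is 43 mm in diameter, the well is vertical and 93 mm deep. The collar landing on the rim is the hard stop
- well_rim: the steel rim ring of the empty well, 64 mm outside, 43 mm bore, 5 mm high; fixed to the dock; origin at the centre of its underside, 5 mm below point well
- valve (a joint): the brass valve plunger in the well, 26 mm across, on a spring: 0 when up, its top then 58 mm below the rim; grows as it is pressed down (m). It pushes up with 4 N at 0 and 9 N at 0.012, where the collar meets the rim. A cartridge's own weight does not press it in: merely resting, its collar stands 12 mm above the rim
- bottle: loose amber bottle with a white cap, 64 mm in diameter, 130 mm tall, origin at its underside; not to be disturbed
- beaker: loose glass beaker, 72 mm in diameter, 90 mm tall, origin at its underside; not to be disturbed
- carton: loose cardboard carton 80 x 130 x 50 mm, origin at its underside; not to be disturbed
- vial: loose small green vial with a white cap, 28 mm in diameter, 50 mm tall, origin at its underside, on the robot's side of rack and dock; not to be disturbed
- jar: loose jar with a black cap, 60 mm in diameter, 70 mm tall, origin at its underside; not to be disturbed
- wrench: loose steel wrench 160 mm long lying flat; not to be disturbed
There are look-alikes about, which are no part of the job. Leave any black, green or purple look-alike of the part that bears cart_blue_mid alone.

How it is judged:
By the outcome, as a careful person would: the job done as asked, in the order asked, and still so for the second after the job is handed in, while the arm keeps its last pose, push and grip.
It also fails if it takes over 45 s, if anything falls off the work surface, if the arm or the gripper's body presses on something with over 40 N, if the wrist force passes 120 N, or if a joint passes its speed limit or range.

## Working session

There is one attempt and no reset: what is moved stays moved. The work goes in short steps, Python scripts to look and compute and a tool call to move; the robot and the scene stay as the last step left them, time stands still between calls to the robot, and variables do not carry over. Pictures are saved under pics/ and viewed, and the job is handed in when it is done.

Besides the shell and the picture viewer there is one more tool, called after "Emit:" by a JSON object that holds its "fn" and its "kwargs", one argument or row to a line. apply_moves: Moves the arm, as the interface text tells. Its arguments: {"type":"object","properties":{"translation":{"type":"array","items":{"type":"array","items":{"type":"number"}}},"turn":{"type":"array","items":{"type":"number"}},"hand":{"type":"array","items":{"type":"number"}},"squeeze":{"type":"number"}},"required":["translation","turn","hand"]}

```bash
ls; mkdir -p pics; cat > h.py <<'E'
import numpy as np, cv2
from bench import robot
def save(p,n): cv2.imwrite('pics/'+n+'.png', cv2.cvtColor(np.ascontiguousarray(p['pixels']),cv2.COLOR_RGB2BGR))
def ray(p,px,T=None):
    K=np.array(p['camera_matrix']);T=np.array(p['cam_to_world']) if T is None else T
    d=np.linalg.inv(K)@np.array([px[0],px[1],1.]);d=np.array([d[0],-d[1],-d[2]])
    return T[:3,3],T[:3,:3]@d
def atz(p,px,z,T=None):
    o,d=ray(p,px,T);return o+d*(z-o[2])/d[2]
def tri(rs):
    A=0;b=0
    for o,d in rs:
        d=d/np.linalg.norm(d);M=np.eye(3)-np.outer(d,d);A=A+M;b=b+M@o
    x=np.linalg.solve(A,b);return x,[np.linalg.norm((np.eye(3)-np.outer(d,d)/(d@d))@(x-o)) for o,d in rs]
def proj(p,X,T=None):
    K=np.array(p['camera_matrix']);T=np.array(p['cam_to_world']) if T is None else T
    c=np.linalg.inv(T)@np.append(X,1);q=K@np.array([c[0],-c[1],-c[2]]);return q[:2]/q[2]
E
python3 - <<'E'
from h import *
print({k:np.round(v,3) for k,v in robot.read_state().items()})
for n in ['scene','side','wrist']:
    p=robot.read_camera(n);save(p,n+'0')
    print(n,[k for k in p],p.get('distortion'))
    for q in ['cart_blue_mid','cart_yellow_mid','cart_red_mid','well','dock','rack']:
        r=robot.tip_of(p,q)
        print(q,[(np.round(a['centre'],1),round(a['confidence'],2)) for a in r[:4]], [np.round(atz(p,a['centre'],{'w':100,'d':0,'r':0}.get(q[0],66)),0) for a in r[:4]] if n!='wrist' else '')
E
```

```text
pics
{'time': np.float64(0.0), 'joint_positions': array([ 0.288,  0.359,  0.011, -0.   , -1.224, -0.288]), 'joint_vel': array([ 0.   ,  0.001, -0.001,  0.   , -0.001,  0.001]), 'effort': array([-1.0000e-03, -5.8273e+01,  2.9306e+01,  6.9970e+00,  7.0000e-03,
       -0.0000e+00]), 'tool_pos': array([ 6.74458e+02, -2.90000e-02,  1.96839e+02]), 'tool_rot': array([ 3.14 , -0.   , -1.571]), 'contact_force': array([-0.047, -0.565, -0.305]), 'ft_torque': array([-0.007, -0.011,  0.023]), 'opening': np.float64(87.905)}
scene ['pixels', 'camera_matrix', 'cam_to_world', 'shot'] None
cart_blue_mid [(array([322.3, 206.9]), 0.69), (array([248.2, 235.6]), 0.66), (array([300.1, 218.7]), 0.56)] [array([546.,   3.,  66.]), array([ 786., -184.,   66.]), array([634., -48.,  66.])]
cart_yellow_mid [(array([264.8, 182.7]), 0.53)] [array([ 535., -260.,   66.])]
cart_red_mid [(array([282.1, 185.9]), 0.67)] [array([ 519., -189.,   66.])]
well [(array([387.2, 218. ]), 0.97)] [array([513., 251., 100.])]
dock [(array([374.2, 227.6]), 0.64)] [array([503., 209.,   0.])]
rack [(array([282.4, 198.6]), 0.73)] [array
[... 434 characters left out ...]
array([332.1, 249.6]), 0.81)] [array([ 524., -183.,   66.])]
well [(array([273. , 145.5]), 0.9)] [array([520., 253., 100.])]
dock [(array([275.4, 174.3]), 0.67)] [array([505., 219.,   0.])]
rack [(array([334.5, 262.7]), 0.65), (array([276.1, 177. ]), 0.46)] [array([ 531., -188.,    0.]), array([503., 206.,   0.])]
wrist ['pixels', 'camera_matrix', 'tool_from_camera', 'shot'] None
cart_blue_mid [(array([587.1,  71.3]), 0.9), (array([432.5, 186.7]), 0.82), (array([349. , 137.6]), 0.79), (array([482. ,  87.4]), 0.61)] 
cart_yellow_mid [] 
cart_red_mid [(array([249. , 168.3]), 0.52)] 
well [(array([444. , 386.2]), 0.65)] 
dock [(array([429.2, 308.9]), 0.91)] 
rack [(array([451.1,  21.8]), 0.76)]
```

View pics/scene0.png

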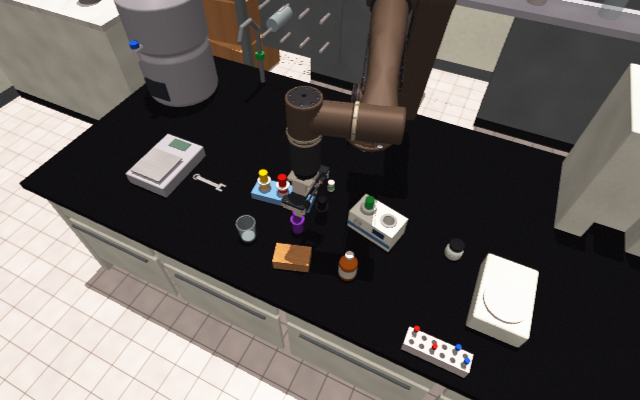

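View pics/side0.png

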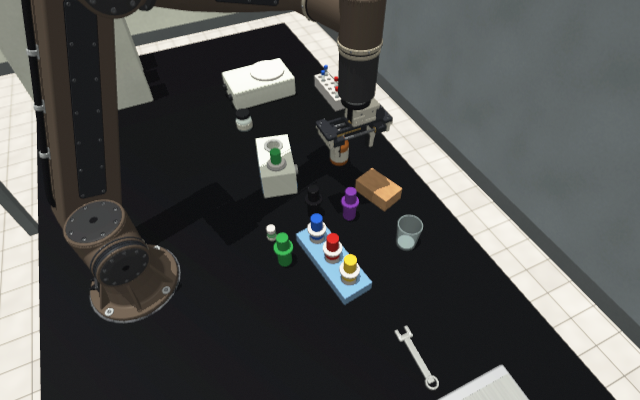

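View pics/wrist0.png

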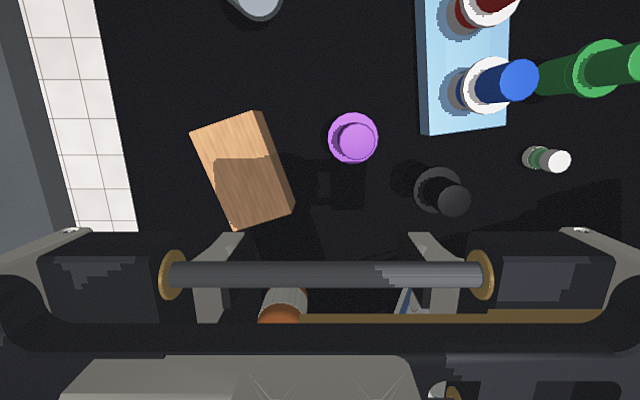

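```bash
cat >> h.py <<'E'
from scipy.spatial.transform import Rotation as Ro
def toolT(s):
    T=np.eye(4);T[:3,:3]=Ro.from_euler('xyz',s['tool_rot']).as_matrix();T[:3,3]=s['tool_pos'];return T
def wristT(s,p): return toolT(s)@np.array(p['tool_from_camera'])
E
python3 - <<'E'
from h import *
s=robot.read_state();sc=robot.read_camera('scene');sd=robot.read_camera('side');w=robot.read_camera('wrist');WT=wristT(s,w)
print(np.round(w['tool_from_camera'],2))
ps=[(sc,None),(sd,None),(w,WT)]
for q,z in [('cart_blue_mid',66),('cart_blue_collar',75),('cart_red_mid',66),('cart_yellow_mid',66),('well',100),('well_rim',95),('dock',0),('rack',0),('bottle',0),('vial',0),('jar',0)]:
    for n,(p,T) in zip('sdw',ps):
        r=robot.tip_of(p,q); print(q,n,[(np.round(atz(p,a['centre'],z,T),1)[:2],round(a['confidence'],2)) for a in r[:5]])
E
```

```text
[[ 0.000e+00  9.600e-01  2.800e-01  7.431e+01]
 [ 1.000e+00 -0.000e+00 -0.000e+00  6.000e-02]
 [-0.000e+00  2.800e-01 -9.600e-01 -1.860e+02]
 [ 0.000e+00  0.000e+00  0.000e+00  1.000e+00]]
cart_blue_mid s [(array([640. , -44.8]), 0.59), (array([548.4,  -3.7]), 0.48)]
cart_blue_mid d [(array([548.9,   1.7]), 0.95), (array([642.7, -63.9]), 0.63), (array([ 510.4, -113.2]), 0.61), (array([ 400.9, -130.9]), 0.6)]
cart_blue_mid w [(array([ 514.7, -106.6]), 0.97), (array([647.8, -54.9]), 0.84), (array([ 407.9, -121.2]), 0.69), (array([549.5,   1.7]), 0.64)]
cart_blue_collar s [(array([648.1, -49.7]), 0.75), (array([562.6,   8.8]), 0.52)]
cart_blue_collar d [(array([645.5, -44.2]), 0.76), (array([547.5,  -9.2]), 0.73), (array([ 398.4, -122.6]), 0.7), (array([ 507.8, -102. ]), 0.56)]
cart_blue_collar w [(array([647.6, -53.9]), 0.95), (array([551.8,   1.7]), 0.82), (array([ 411.8, -124.4]), 0.61), (array([ 510.3, -105.6]), 0.57)]
cart_red_mid s [(array([ 525.4, -195. ]), 0.76), (array([ 573.5, -148.3]), 0.72), (array([801.8,   6.3]), 0.62)]
cart_red_mid d [(array([ 525. , -177.2]), 0.68)]
cart
[... 407 characters left out ...]
, 220.3]), 0.56)]
dock d [(array([505.5, 226.9]), 0.64)]
dock w [(array([509.7, 214.2]), 0.85)]
rack s [(array([ 516.9, -186.4]), 0.97)]
rack d [(array([ 529.6, -180.1]), 0.67)]
rack w [(array([ 522.7, -185.2]), 0.58)]
bottle s [(array([723.5, 187.5]), 0.83), (array([504.1, 214. ]), 0.48), (array([ 744.2, -223.9]), 0.22)]
bottle d [(array([737. , 190.5]), 0.56), (array([502.6, 216.5]), 0.41)]
bottle w [(array([734.2, 191.3]), 0.58)]
vial s [(array([406.8, -36.6]), 0.59)]
vial d [(array([401.6, -27.6]), 0.63), (array([534.1, -45.1]), 0.23)]
vial w [(array([401.4, -24.6]), 0.97)]
jar s [(array([504.4, 513.7]), 0.63)]
jar d [(array([489.1, 503. ]), 0.86)]
jar w [(array([ 483.6, -117.8]), 0.25)]
```

Emit:
{"fn": "apply_moves", "kwargs": {
  "translation": [
    [0.015,0.023,-0.01],
    [0.035,0.05,-0.02],
    [0.055,0.08,-0.025],
    [0.075,0.11,-0.025],
    [0.09,0.14,-0.025],
    [0.102,0.155,-0.025],
    [0.106,0.163,-0.025],
    [0.106,0.163,-0.025],
    [0.106,0.163,-0.025],
    [0.106,0.163,-0.025]
  ],
  "turn": [-1,-3,-5,-7,-9,-10,-10,-10,-10,-10],
  "hand": [0.0876,0.0876,0.0876,0.0876,0.0876,0.0876,0.0876,0.0876,0.0876,0.0876]
}}

```text
time: 3.85
tool_pos: [512.7, -105.6, 222.5]
tool_rot: [3.141, -0.0, -1.396]
contact_force: [0.7, -0.3, 0.4]
opening: 88.0
```

```bash
python3 - <<'E'
from h import *
s=robot.read_state();w=robot.read_camera('wrist');WT=wristT(s,w);save(w,'wrist1')
print(s['time'],s['tool_pos'],s['tool_rot'],s['contact_force'])
for q,z in [('cart_blue_mid',66),('cart_blue_collar',75),('cart_red_mid',66),('cart_yellow_mid',66),('rack',0)]:
    r=robot.tip_of(w,q); print(q,[(np.round(a['centre'],1),np.round(atz(w,a['centre'],z,WT),1)[:2],round(a['confidence'],2)) for a in r[:5]])
hsv=cv2.cvtColor(np.ascontiguousarray(w['pixels']),cv2.COLOR_RGB2HSV)
m=cv2.inRange(hsv,(105,150,60),(130,255,255))
n,l,st,c=cv2.connectedComponentsWithStats(m)
for i in range(1,n):
    if st[i,4]>200: print(st[i],c[i])
sc=robot.read_camera('scene');save(sc,'scene1')
sd=robot.read_camera('side');save(sd,'side1')
for p in (sc,sd):
  for q,z in [('well',100),('well_rim',95)]:
    r=robot.tip_of(p,q); print(q,[(np.round(a['centre'],1),np.round(atz(p,a['centre'],z),1)[:2],round(a['confidence'],2)) for a in r[:5]])
E
```

```text
3.85 [ 512.73807183 -105.56523039  222.52562117] [ 3.14130109e+00 -5.94293722e-05 -1.39597803e+00] [ 0.69105005 -0.30722809  0.36310233]
cart_blue_mid [(array([324.6, 179.8]), array([ 514.2, -106.8]), 0.95), (array([285.7, 256.9]), array([546.9,   5.3]), 0.93), (array([414.1, 180. ]), array([ 405.8, -125.8]), 0.88), (array([214.1, 203.7]), array([645.8, -52.3]), 0.64)]
cart_blue_collar [(array([284.2, 256.2]), array([ 5.484e+02, -2.000e-01]), 0.69), (array([325.2, 183.2]), array([ 513. , -104.7]), 0.66), (array([213. , 203.2]), array([644., -56.]), 0.64), (array([415.6, 179.6]), array([ 407.3, -127.9]), 0.55)]
cart_red_mid [(array([326.8, 114.8]), array([ 525. , -182.6]), 0.82)]
cart_yellow_mid [(array([330.7,  37.1]), array([ 534.9, -262.2]), 0.68)]
rack []
[311 172  32  38 772] [325.16580311 190.83549223]
well [(array([386.8, 221.1]), array([527.1, 254.7]), 0.57), (array([281.9, 198.4]), array([ 600.7, -142.7]), 0.39)]
well_rim [(array([388.6, 220.9]), array([519.6, 259.8]), 0.65)]
well [(array([271.4, 143. ]), array([519.1, 266.7]), 0.7)]
well_rim [(array([270.7, 146.5]), array([512.4, 256.8]), 0.67)]
```

View pics/wrist1.png

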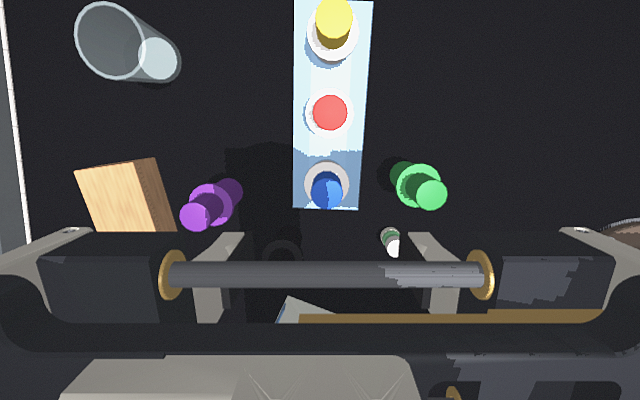

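```bash
python3 - <<'E'
from h import *
im=cv2.imread('pics/wrist1.png')
cv2.imwrite('pics/crop1.png',cv2.resize(im[150:230,280:380],None,fx=7,fy=7,interpolation=cv2.INTER_NEAREST))
E
```

```text
(no output)
```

View pics/crop1.png

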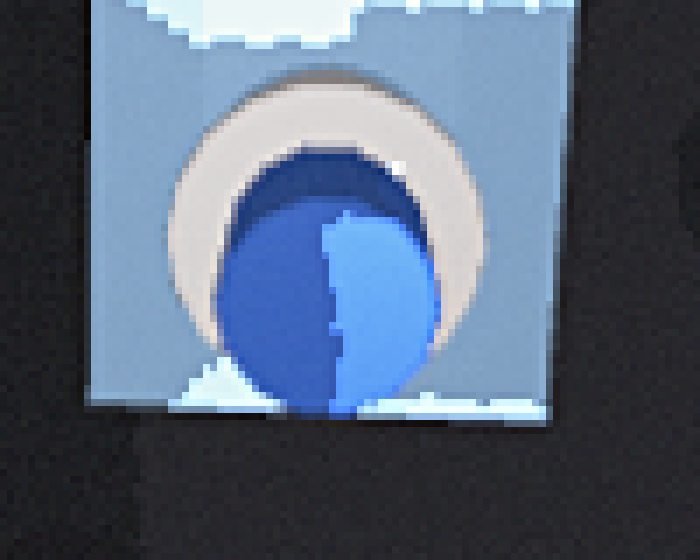

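```bash
python3 - <<'E'
from h import *
s=robot.read_state();w=robot.read_camera('wrist');WT=wristT(s,w)
print(atz(w,(326.4,193.2),127,WT),atz(w,(326.3,183.4),83,WT), w['camera_matrix'])
a=[atz(w,c,35,WT) for c in ((293.2,206.8),(357.8,210))];print(a, np.degrees(np.arctan2(*(a[0]-a[1])[[1,0]])))
p=robot.read_camera('side');print(s['tool_pos'])
E
```

```text
[ 511.2288116  -106.53091487  127.        ] [ 511.30217491 -106.85706554   83.        ] [[284.25213273   0.         325.70042103]
 [  0.         284.25213273 199.83192201]
 [  0.           0.           1.        ]]
[array([548.44263825, -55.74283661,  35.        ]), array([459.84157403, -66.736714  ,  35.        ])] 7.073273220479546
[ 511.98021189 -106.03835747  222.77607233]
```

View pics/side1.png

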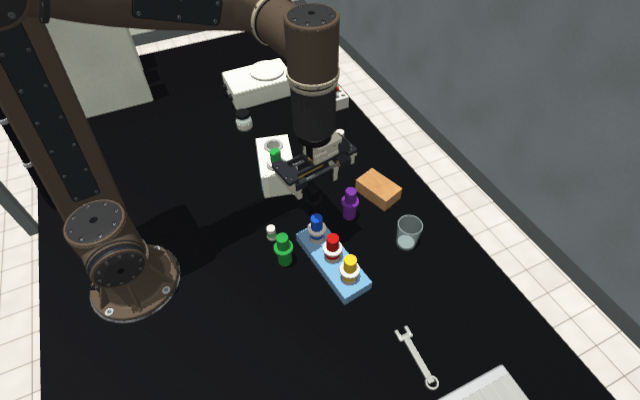

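Emit:
{"fn": "apply_moves", "kwargs": {
  "translation": [
    [0.001,0.001,0.015],
    [0.001,0.001,0.04],
    [0.001,0.001,0.065],
    [0.001,0.001,0.09],
    [0.001,0.001,0.108],
    [0.001,0.001,0.12],
    [0.001,0.001,0.13],
    [0.001,0.001,0.135],
    [0.001,0.001,0.135],
    [0.001,0.001,0.135],
    [0.001,0.001,0.135]
  ],
  "turn": [1,2,2.5,2.5,2.5,2.5,2.5,2.5,2.5,2.5,2.5],
  "hand": [0.0876,0.0876,0.0876,0.0876,0.0876,0.0876,0.0876,0.0876,0.0876,0.0876,0.0876]
}}

```text
time: 5.65
tool_pos: [511.8, -107.1, 88.6]
tool_rot: [-3.14, -0.0, -1.44]
contact_force: [-0.7, -0.3, 0.7]
opening: 87.4
```

```bash
python3 - <<'E'
from h import *
s=robot.read_state();w=robot.read_camera('wrist');save(w,'wrist2')
print(s['time'],s['tool_pos'],s['tool_rot'],s['contact_force'])
E
```

```text
5.65 [ 511.75871578 -107.13860696   88.55695523] [-3.14012618e+00 -9.00930382e-05 -1.43980895e+00] [-0.687089   -0.28470361  0.70322182]
```

View pics/wrist2.png

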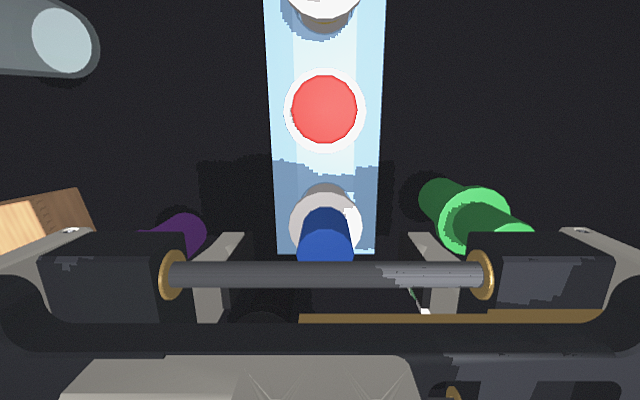

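The blue cap sits centred between the fingers (column 325), with red and green well clear. I'll close on it.

Emit:
{"fn": "apply_moves", "kwargs": {
  "translation": [
    [0,0,0],
    [0,0,0],
    [0,0,0],
    [0,0,0],
    [0,0,0],
    [0,0,0],
    [0,0,0],
    [0,0,0],
    [0,0,0],
    [0,0,0]
  ],
  "turn": [0,0,0,0,0,0,0,0,0,0],
  "hand": [0.05,0.03,0.03,0.03,0.03,0.03,0.03,0.03,0.03,0.03],
  "squeeze": 40
}}

```text
time: 6.7
tool_pos: [511.7, -107.1, 88.5]
tool_rot: [-3.14, -0.0, -1.44]
contact_force: [0.0, 0.5, -0.9]
opening: 32.9
```

Emit:
{"fn": "apply_moves", "kwargs": {
  "translation": [
    [0,0,-0.005],
    [0,0,-0.015],
    [0,0,-0.03],
    [0,0,-0.05],
    [0,0,-0.07],
    [0,0,-0.095],
    [0,0,-0.12],
    [0,0,-0.145],
    [0,0,-0.16],
    [0,0,-0.165],
    [0,0,-0.165],
    [0,0,-0.165]
  ],
  "turn": [0,0,0,0,0,0,0,0,0,0,0,0],
  "hand": [0.03,0.03,0.03,0.03,0.03,0.03,0.03,0.03,0.03,0.03,0.03,0.03]
}}

```text
time: 7.9
tool_pos: [510.8, -107.1, 252.6]
tool_rot: [-3.141, 0.0, -1.44]
contact_force: [-0.3, 0.7, -2.9]
opening: 32.6
```

```bash
python3 - <<'E'
from h import *
s=robot.read_state();sd=robot.read_camera('side');save(sd,'side3');sc=robot.read_camera('scene');save(sc,'scene3')
print(s['time'],s['tool_pos'],s['tool_rot'],s['contact_force'])
for p in (sd,sc):
  cv2.imwrite('pics/x.png',0*p['pixels'])
  for q,z in [('well',100),('well_rim',95),('dock',0)]:
    r=robot.tip_of(p,q); print(q,[(np.round(a['centre'],1),np.round(atz(p,a['centre'],z),1)[:2],round(a['confidence'],2)) for a in r[:5]])
a=cv2.cvtColor(np.ascontiguousarray(sd['pixels']),cv2.COLOR_RGB2BGR);b=cv2.cvtColor(np.ascontiguousarray(sc['pixels']),cv2.COLOR_RGB2BGR)
A=cv2.resize(a[125:205,240:310],None,fx=6,fy=6,interpolation=cv2.INTER_NEAREST)
B=cv2.resize(b[185:255,340:410],None,fx=5,fy=5,interpolation=cv2.INTER_NEAREST)
B=cv2.copyMakeBorder(B,0,A.shape[0]-B.shape[0],0,0,cv2.BORDER_CONSTANT)
cv2.imwrite('pics/c3.png',np.hstack([A,B]))
E
```

```text
7.9 [ 510.80905149 -107.05548915  252.62265128] [-3.14148619e+00  4.13198132e-04 -1.43997398e+00] [-0.30200672  0.67196583 -2.91443593]
well [(array([270.6, 143.9]), array([515.1, 263.6]), 0.86)]
well_rim [(array([272.3, 149.1]), array([512.6, 242.4]), 0.64)]
dock []
well [(array([384.1, 217.7]), array([516.7, 240.6]), 0.7)]
well_rim [(array([386.3, 222.3]), array([529.3, 254.3]), 0.53)]
dock [(array([374.5, 228.7]), array([507.5, 212.4]), 0.69), (array([388., 219.]), array([439.6, 244.3]), 0.4), (array([329.4, 192.9]), array([417.7, -22.3]), 0.23)]
```

View pics/side3.png

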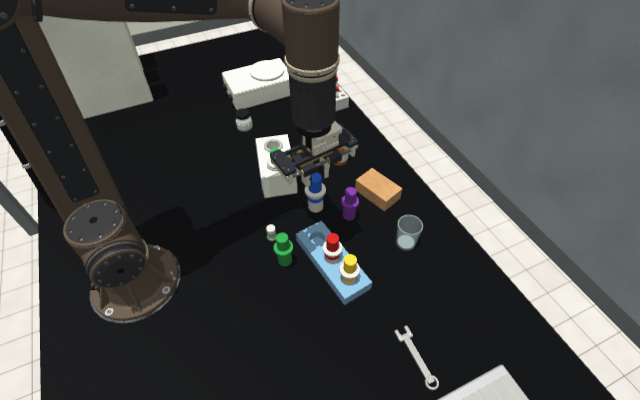

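View pics/c3.png

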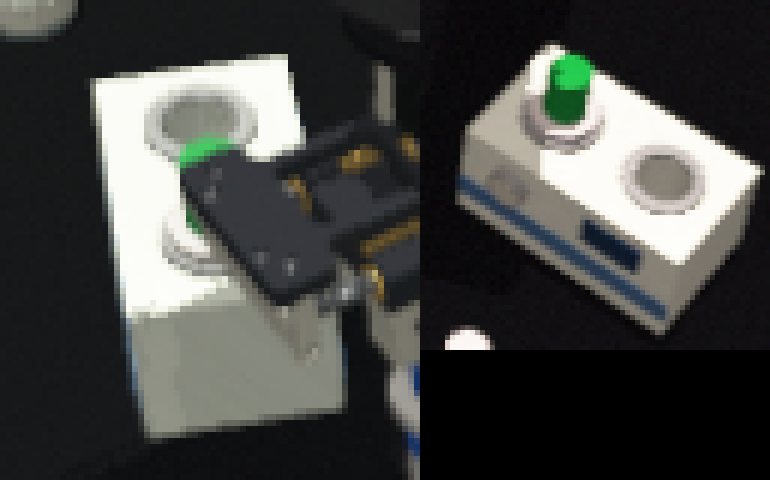

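Emit:
{"fn": "apply_moves", "kwargs": {
  "translation": [
    [-0.01,-0.002,0],
    [-0.03,-0.005,0],
    [-0.055,-0.008,0],
    [-0.085,-0.013,0],
    [-0.115,-0.018,0],
    [-0.145,-0.022,0],
    [-0.175,-0.027,0],
    [-0.205,-0.031,0],
    [-0.235,-0.036,0],
    [-0.265,-0.04,0],
    [-0.295,-0.045,0],
    [-0.325,-0.05,0],
    [-0.355,-0.054,0],
    [-0.385,-0.059,0],
    [-0.405,-0.062,0],
    [-0.42,-0.064,0],
    [-0.427,-0.065,0],
    [-0.427,-0.065,0],
    [-0.427,-0.065,0],
    [-0.427,-0.065,0]
  ],
  "turn": [0,0,0,0,0,0,0,0,0,0,0,0,0,0,0,0,0,0,0,0],
  "hand": [0.03,0.03,0.03,0.03,0.03,0.03,0.03,0.03,0.03,0.03,0.03,0.03,0.03,0.03,0.03,0.03,0.03,0.03,0.03,0.03]
}}

```text
time: 10.3
tool_pos: [520.2, 323.7, 253.5]
tool_rot: [-3.141, -0.0, -1.441]
contact_force: [-0.1, -0.4, -3.1]
opening: 32.6
```

```bash
python3 - <<'E'
from h import *
s=robot.read_state();w=robot.read_camera('wrist');save(w,'wrist4');WT=wristT(s,w)
print(s['time'],s['tool_pos'],s['tool_rot'],s['contact_force'])
for q,z in [('well',100),('well_rim',95),('dock',0)]:
    r=robot.tip_of(w,q); print(q,[(np.round(a['centre'],1),np.round(atz(w,a['centre'],z,WT),1)[:2],round(a['confidence'],2)) for a in r[:5]])
E
```

```text
10.3 [520.16406052 323.72710487 253.45325694] [-3.14062399e+00 -4.22056456e-05 -1.44069037e+00] [-0.08015838 -0.40592133 -3.1043224 ]
well [(array([331.1, 127.9]), array([522.3, 260.1]), 0.61)]
well_rim []
dock [(array([341.4,  95.2]), array([511.5, 215.3]), 0.58)]
```

View pics/wrist4.png

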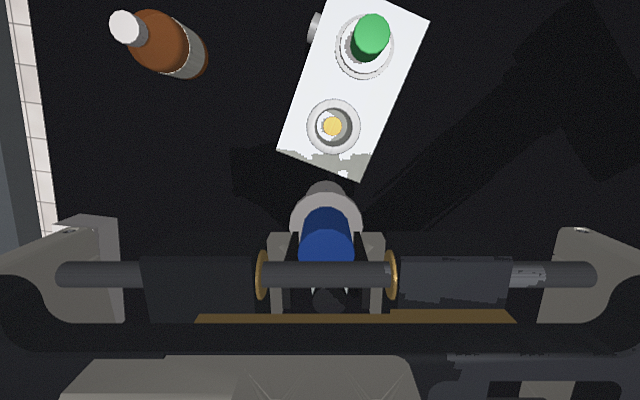

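```bash
python3 - <<'E'
from h import *
im=cv2.imread('pics/wrist4.png')
A=cv2.resize(im[90:160,295:375],None,fx=8,fy=8,interpolation=cv2.INTER_NEAREST)
cv2.imwrite('pics/c4.png',A)
B=cv2.resize(im[170:270,270:390],None,fx=6,fy=6,interpolation=cv2.INTER_NEAREST)
cv2.imwrite('pics/c4b.png',B)
E
```

```text
(no output)
```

View pics/c4.png

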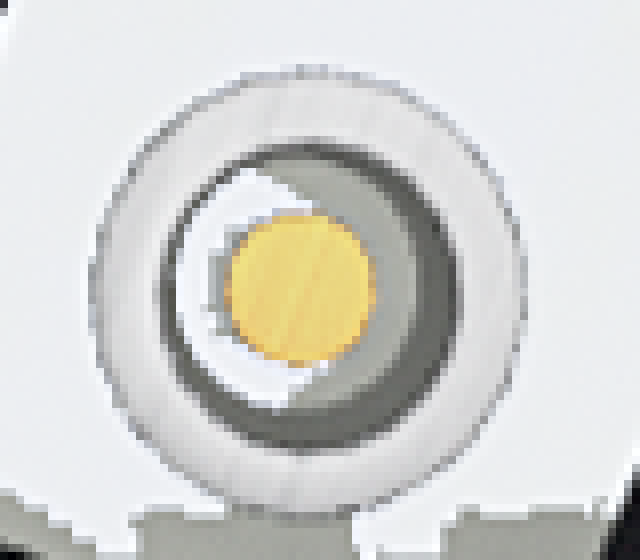

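View pics/c4b.png

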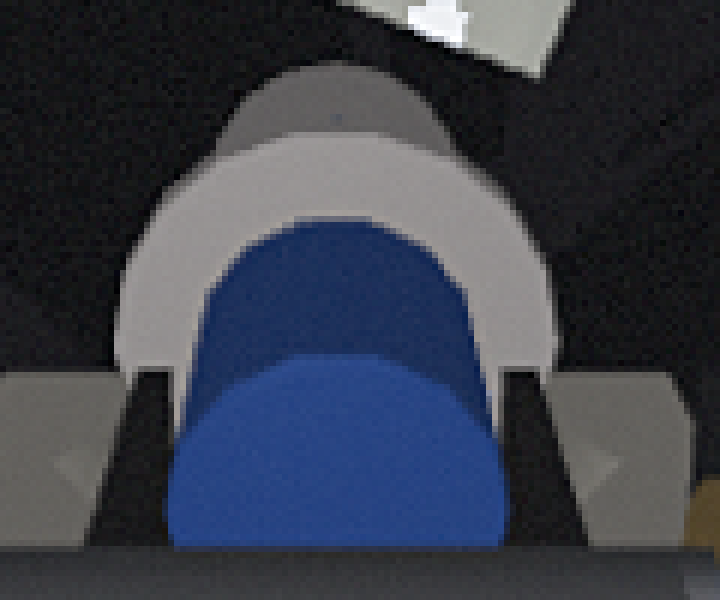

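```bash
python3 - <<'E'
from h import *
from scipy.optimize import least_squares
s=robot.read_state();w=robot.read_camera('wrist');WT=wristT(s,w)
TC=np.array(w['tool_from_camera'])
# circles along axis: height above foot, radius, observed top row
obs=[(122,17,228.7),(78,17,205.8),(78,27,191.5),(8,20,179.8)]
def rows(v):
    x0,z0,t=v; out=[]  # z0: tool z of cap middle(100 above foot)
    for h,r,_ in obs:
        m=1e9
        for f in np.linspace(0,2*np.pi,181):
            d=100-h
            P=np.array([x0+np.sin(t)*d+r*np.cos(f)*np.cos(t), r*np.sin(f), z0+np.cos(t)*d-np.sin(t)*r*np.cos(f)])
            m=min(m,proj(w,P,TC)[1])
        out.append(m)
    return np.array(out)
ob=np.array([o[2] for o in obs])
for fix in (0,1):
    f=(lambda v:rows(v)-ob) if not fix else (lambda v:rows([v[0],v[1],0])-ob)
    r=least_squares(f,[0,-19,0][:3-fix],diff_step=1e-3);print(r.x,r.fun)
W=atz(w,(333.2,126.3),100,WT);print(W, proj(w,[0,0,-19],TC), s['tool_pos'],s['tool_rot'])
print((np.linalg.inv(toolT(s))@np.append(W,1)))
E
```

```text
[-2.09004242e+00 -1.57264895e+01  4.77851051e-03] [ 0.17786009 -0.49347579  0.12598655  0.18693863]
[ -1.32370785 -18.00612646] [ 0.19671718 -0.4706174  -0.02839764  0.33295607]
[520.176887   258.39636592 100.        ] [325.50761728 239.50148629] [520.20209666 324.13049649 253.47574268] [-3.14047360e+00  1.81127605e-04 -1.44048475e+00]
[ 65.20132257   8.73842129 153.45425272   1.        ]
```

Emit:
{"fn": "apply_moves", "kwargs": {
  "translation": [
    [0.015,0.002,0],
    [0.035,0.0045,0],
    [0.055,0.007,0],
    [0.064,0.0085,0],
    [0.066,0.0087,0.005],
    [0.066,0.0087,0.02],
    [0.066,0.0087,0.035],
    [0.066,0.0087,0.048],
    [0.066,0.0087,0.057],
    [0.066,0.0087,0.061],
    [0.066,0.0087,0.062],
    [0.066,0.0087,0.062],
    [0.066,0.0087,0.062]
  ],
  "turn": [0,0,0,0,0,0,0,0,0,0,0,0,0],
  "hand": [0.03,0.03,0.03,0.03,0.03,0.03,0.03,0.03,0.03,0.03,0.03,0.03,0.03]
}}

```text
time: 11.85
tool_pos: [520.5, 257.9, 192.0]
tool_rot: [-3.14, 0.001, -1.44]
contact_force: [-0.7, -0.8, -2.1]
opening: 32.7
```

```bash
python3 - <<'E'
from h import *
s=robot.read_state();w=robot.read_camera('wrist');save(w,'wrist5');d=robot.read_camera('side');c=robot.read_camera('scene')
print(s['time'],s['tool_pos'],s['tool_rot'],s['contact_force'])
print(np.linalg.inv(toolT(s))@[520.2,258.4,100,1])
f=lambda p,r0,r1,c0,c1,k:cv2.resize(cv2.cvtColor(np.ascontiguousarray(p['pixels'][r0:r1,c0:c1]),cv2.COLOR_RGB2BGR),None,fx=k,fy=k,interpolation=cv2.INTER_NEAREST)
cv2.imwrite('pics/c5.png',np.hstack([f(d,90,190,235,305,5),f(c,160,260,340,420,5)]))
cv2.imwrite('pics/c5w.png',f(w,130,270,240,410,4))
E
```

```text
11.85 [520.54243361 257.94753854 192.02674975] [-3.13960009e+00  5.82378100e-04 -1.44023960e+00] [-0.6785004  -0.77267264 -2.12288952]
[-0.43959649  0.46398387 92.02627954  1.        ]
```

View pics/c5.png

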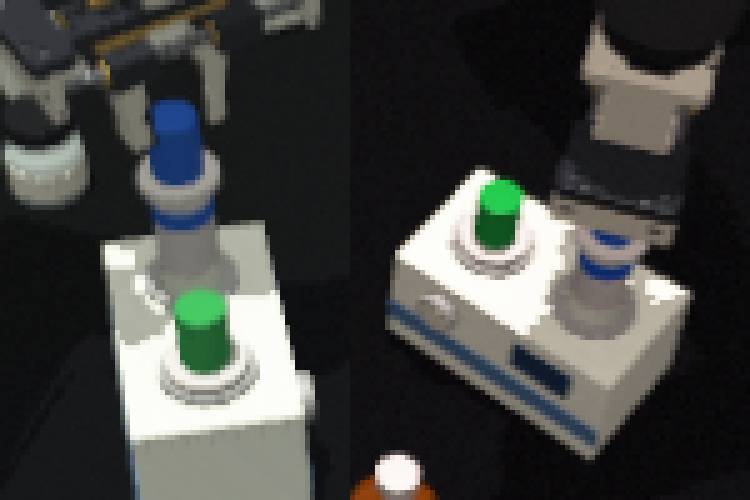

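View pics/c5w.png

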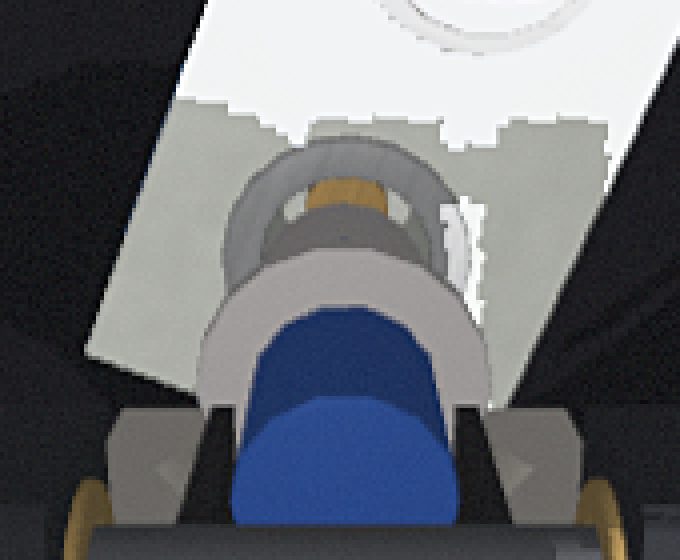

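```bash
python3 - <<'E'
from h import *
w=robot.read_camera('wrist');TC=np.array(w['tool_from_camera'])
for x in (-3,-2,-1,0,1): print(x,proj(w,[x+32,0,92],TC)[1],proj(w,[x+21.5,0,92],TC)[1],'foot',proj(w,[x+20,0,73.5],TC)[1],'collar',proj(w,[x+27,0,3.5],TC)[1])
print('obs',130+137/4-.5,130+175/4-.5,'foot',130+205/4-.5,'collar',130+247/4-.5)
E
```

```text
-3 166.0110390179158 176.50842124664533 foot 182.00512683869297 collar 194.00547413937383
-2 164.99991818563169 175.51796675378662 foot 180.9554916296078 collar 192.60167419838785
-1 163.98679546814003 174.52557146555006 foot 179.90366472170754 collar 191.19390522694323
0 162.97166491434874 173.53122967185894 foot 178.8496392432278 collar 189.78215036846683
1 161.9545205495541 172.5349356402149 foot 177.79340829364673 collar 188.36639267079653
obs 163.75 173.25 foot 180.75 collar 191.25
```

Emit:
{"fn": "apply_moves", "kwargs": {
  "translation": [
    [0.001,0,0.003],
    [0.001,0,0.007],
    [0.001,0,0.011],
    [0.001,0,0.015],
    [0.001,0,0.019],
    [0.001,0,0.023],
    [0.001,0,0.026],
    [0.001,0,0.028],
    [0.001,0,0.028]
  ],
  "turn": [0,0,0,0,0,0,0,0,0],
  "hand": [0.03,0.03,0.03,0.03,0.03,0.03,0.03,0.03,0.03]
}}

```text
time: 12.95
tool_pos: [520.4, 256.8, 163.4]
tool_rot: [-3.14, 0.0, -1.44]
contact_force: [-0.2, -0.7, -2.2]
opening: 32.8
```

No contact force, so the foot is in the bore (about 18 mm deep). Continuing slowly.

Emit:
{"fn": "apply_moves", "kwargs": {
  "translation": [
    [0,0,0.003],
    [0,0,0.007],
    [0,0,0.011],
    [0,0,0.015],
    [0,0,0.019],
    [0,0,0.023],
    [0,0,0.027],
    [0,0,0.031],
    [0,0,0.034],
    [0,0,0.035],
    [0,0,0.035]
  ],
  "turn": [0,0,0,0,0,0,0,0,0,0,0],
  "hand": [0.03,0.03,0.03,0.03,0.03,0.03,0.03,0.03,0.03,0.03,0.03]
}}

```text
time: 14.05
tool_pos: [520.4, 256.7, 128.3]
tool_rot: [-3.141, 0.0, -1.44]
contact_force: [-1.4, 0.1, -2.4]
opening: 32.4
```

Emit:
{"fn": "apply_moves", "kwargs": {
  "translation": [
    [0,0,0.001],
    [0,0,0.003],
    [0,0,0.005],
    [0,0,0.007],
    [0,0,0.009],
    [0,0,0.01],
    [0,0,0.01],
    [0,0,0.01]
  ],
  "turn": [0,0,0,0,0,0,0,0],
  "hand": [0.03,0.03,0.03,0.03,0.03,0.03,0.03,0.03],
  "squeeze": 55
}}

```text
time: 14.85
tool_pos: [520.8, 256.9, 118.7]
tool_rot: [-3.14, 0.0, -1.44]
contact_force: [-0.2, 0.4, 3.3]
opening: 32.1
```

Emit:
{"fn": "apply_moves", "kwargs": {
  "translation": [
    [0,0,0.001],
    [0,0,0.002],
    [0,0,0.003],
    [0,0,0.004],
    [0,0,0.005],
    [0,0,0.006],
    [0,0,0.0065],
    [0,0,0.0065]
  ],
  "turn": [0,0,0,0,0,0,0,0],
  "hand": [0.03,0.03,0.03,0.03,0.03,0.03,0.03,0.03]
}}

```text
time: 15.65
tool_pos: [521.1, 257.0, 113.4]
tool_rot: [-3.139, 0.001, -1.44]
contact_force: [-2.6, -0.5, 12.3]
opening: 32.3
```

```bash
python3 - <<'E'
from h import *
s=robot.read_state();w=robot.read_camera('wrist');d=robot.read_camera('side');c=robot.read_camera('scene')
print(s['time'],s['tool_pos'],s['tool_rot'],s['contact_force'],s['ft_torque'])
f=lambda p,r0,r1,c0,c1,k:cv2.resize(cv2.cvtColor(np.ascontiguousarray(p['pixels'][r0:r1,c0:c1]),cv2.COLOR_RGB2BGR),None,fx=k,fy=k,interpolation=cv2.INTER_NEAREST)
cv2.imwrite('pics/c6.png',np.hstack([f(d,90,190,235,305,5),f(c,160,260,340,420,5)]))
cv2.imwrite('pics/c6w.png',f(w,130,270,240,410,4))
E
```

```text
15.65 [521.13726352 257.02921963 113.36482869] [-3.13866209e+00  5.41941930e-04 -1.43977051e+00] [-2.59241254 -0.49506599 12.32833204] [-0.39273684  1.44027251  0.05768729]
```

View pics/c6.png

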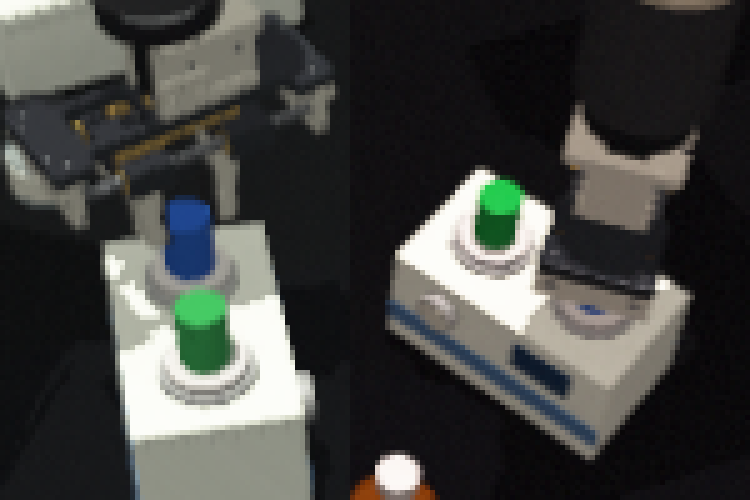

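View pics/c6w.png

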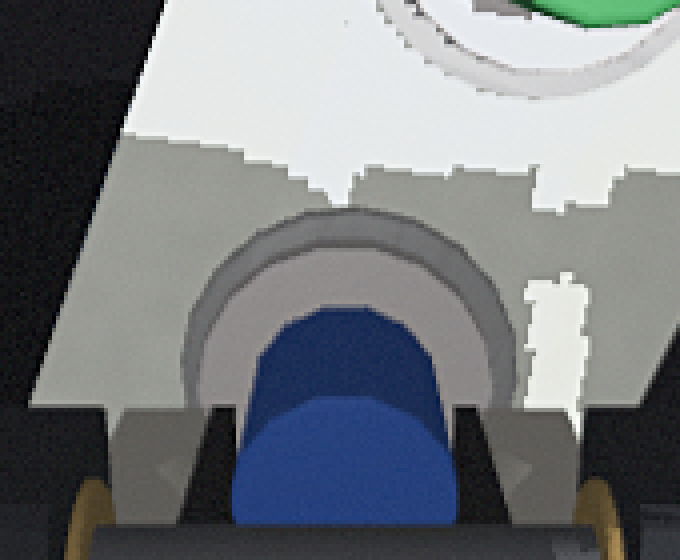

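Emit:
{"fn": "apply_moves", "kwargs": {
  "translation": [
    [0,0,0.001],
    [0,0,0.0015],
    [0,0,0.002],
    [0,0,0.0025],
    [0,0,0.003],
    [0,0,0.003]
  ],
  "turn": [0,0,0,0,0,0],
  "hand": [0.03,0.03,0.03,0.03,0.03,0.03]
}}

```text
time: 16.4
tool_pos: [521.3, 257.1, 113.3]
tool_rot: [-3.137, 0.001, -1.439]
contact_force: [-9.5, -1.4, 26.2]
opening: 32.5
```

Emit:
{"fn": "apply_moves", "kwargs": {
  "translation": [
    [0,0.0005,0.0025],
    [0,0.001,0.0022],
    [0,0.001,0.0022],
    [0,0.001,0.0022],
    [0,0.001,0.0022]
  ],
  "turn": [0,0,0,0,0],
  "hand": [0.03,0.03,0.03,0.03,0.03]
}}

```text
time: 16.9
tool_pos: [521.3, 257.1, 113.3]
tool_rot: [-3.134, 0.001, -1.438]
contact_force: [-3.2, -2.3, 18.3]
opening: 32.2
```

```bash
python3 - <<'E'
from h import *
s=robot.read_state();w=robot.read_camera('wrist');d=robot.read_camera('side');c=robot.read_camera('scene')
save(d,'side7')
print(s['time'],s['tool_pos'],s['tool_rot'],s['contact_force'],s['ft_torque'])
s=robot.read_state();print(s['time'],s['tool_pos'],s['tool_rot'],s['contact_force'],s['ft_torque'])
f=lambda p,r0,r1,c0,c1,k:cv2.resize(cv2.cvtColor(np.ascontiguousarray(p['pixels'][r0:r1,c0:c1]),cv2.COLOR_RGB2BGR),None,fx=k,fy=k,interpolation=cv2.INTER_NEAREST)
cv2.imwrite('pics/c7.png',np.hstack([f(d,90,190,235,305,5),f(c,160,260,340,420,5)]))
cv2.imwrite('pics/c7w.png',f(w,130,270,240,410,4))
E
```

```text
16.9 [521.33204335 257.11049795 113.31555246] [-3.13438186e+00  1.24483398e-03 -1.43809643e+00] [-3.17957462 -2.30344633 18.29245725] [-0.83810239  1.72662213 -0.00889685]
17.05 [521.36488251 257.1170181  113.3378664 ] [-3.13433711e+00  1.22030365e-03 -1.43808065e+00] [-3.81144994 -2.84659145 18.31951418] [-0.91182899  1.71674788 -0.00705807]
```

View pics/c7w.png

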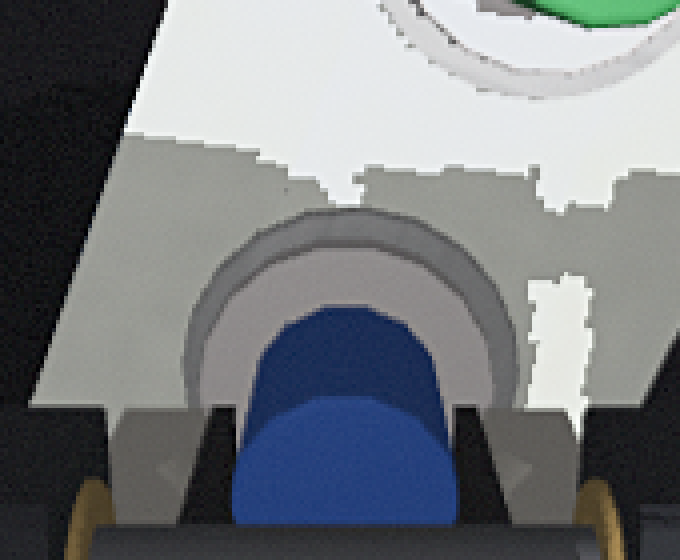

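View pics/side7.png

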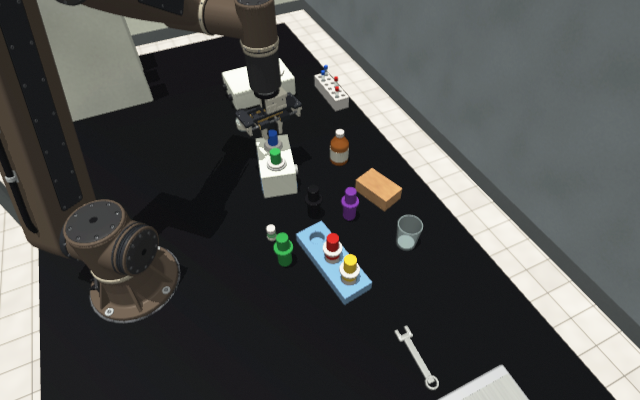

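```bash
python3 - <<'E'
from h import *
print(robot.sign_off()); s=robot.read_state(); print(s['time'],s['tool_pos'],s['contact_force'],s['opening'])
E
```

```text
the job is handed in; nothing more can be done
None
the job is handed in; nothing more can be done
```

The blue-capped cartridge is in the empty well of the white dock, pressed down to the hard stop. I handed the job in at about 17 s with the arm still gripping the cap and holding it pressed.

**Last checks**
- **Seating:** When I pressed further, the tool stopped at z = 113.3 mm and only the force rose. The depth predicted from the grasp height was 113.5 mm.
- **Push:** The last two readings, 0.15 s apart, were steady at about 18 N upward. Allowing for the cartridge's weight and the 9 N spring, that is roughly 11–12 N on the rim. The highest upward force I read was about 26 N, for a moment during the final press.
- **Grip:** The opening stayed at about 32 mm at 55 N. The wrist pictures before and after the last press show no slip.
- **Other objects:** In the last side picture the red and yellow cartridges, the look-alikes, the bottle, beaker, carton, vial and wrench appear where they were. The jar is not clearly visible there, but the arm never went near it.

**Not perfect**
- While pressing, the tool tilted by about 0.4° because the arm flexes under load. If the cartridge tilts with it, one edge of the collar could stand up to about 0.4 mm off the rim. The pictures show no gap, but they are too coarse to rule one out.
- A small sideways force of 4–5 N also remained.

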